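# Find and release the latched mode key

### The arm

A 6-joint arm with a two-finger parallel gripper is mounted at the origin on the work surface. World frame = base frame: x ahead of the robot, y to its left, z up, the work surface at z = 0. Lengths are in m, angles in rad, forces in N, time in s.
With the tool pointing down it reaches from about 0.275 to 0.875 m from the base axis. Payload 12.5 kg.
Tool frame: the origin (TCP) lies on the centre line of the jaws, within the pads' length; the fingertips stand r.finger_overhang ahead of it and the grasp point (between the pads) lies 3 mm ahead of it (r.finger_overhang is the distance from the TCP to the fingertips, in m); z points along the fingers, y is the direction in which the jaws open and shut (so a half turn about z gives the same grasp; the last joint's range is limited). The gripper opens to 85 mm and grips with 20 to 120 N. Pads are 22 mm wide; open, the fingers measure 114 mm over their backs; the gripper's body (76 mm by 85 mm) begins 54 mm behind the grasp point. The pads swing forward as they close: fully open they stand 13 mm farther back than shut.
Start: joints at [-1.211, 0.351, 1.652, -0, 1.139, -0.085], TCP at [0.237, -0.496, 0.253] pointing down, gripper open.
Joint ranges: [-2.75, 2.75], [-0.79, 2.1], [0.01, 2.65], [-1.57, 4.71], [0.07, 3.14], [-2.87, 2.87]. Speed limits (rad/s): [2.22, 2.22, 2.79, 3.14, 3.14, 3.14].

### API

Orientations are given as a unit quaternion [x, y, z, w].
In Python, from cell import r, optics gives the robot as it stands. The module is installed in compiled form; this text tells all that it offers. Calls block until the motion is done:
- r.move_to(position, orientation): joint-space move of the TCP to a pose.
- r.move_linear(position, rot=None, vel=0.15): straight line of the TCP; rot=None keeps the orientation; vel is the mean speed in m/s.
- r.set_joints(angles): joint-space move.
- r.set_gripper(opening, squeeze=None): opening from 0.0 (shut) to 1.0 (fully open); squeeze is the grip in N (None keeps the last); returns when the fingers have stopped.
- r.sleep(seconds).
- r.inverse_kinematics(position, orientation): joint angles nearest the present ones, or None.
- optics.get_image(name): name is "scene" or "side" or "wrist"; returns a dict with "pixels" (400x640x3 uint8, red, green, blue), "depth" (400x640 float32, m along the optical axis (not along the pixel's ray), 0 where there is no reading), "fx", "fy", "cx", "cy" (pixels), "camera_from_world" (4x4, takes a point from world to camera coordinates); the wrist camera has in their place "mount" (4x4, takes a point from camera to tool coordinates, whose origin is the TCP and whose axes are the flange's). Camera axes: x right, y down, z forward; pixel columns grow to the right and rows downward; lengths in m; the calibration is good to about 2 mm. A picture is of the moment at which its call begins: read the wrist's pose just before it.
A pose or a line that the arm cannot do raises r.PlanningError and nothing moves.
- r.hand_in(): hands the job in, once; it reports no verdict.
Readings, each from a call of its own:
- r.current_t(): time.
- r.current_q(): joint angles.
- r.current_qvel(): joint speeds.
- r.current_effort(): joint torques, N m.
- r.current_tool_pos(): TCP position.
- r.current_ee_rot(): TCP orientation.
- r.current_contact_force(): force on the tool from outside, world axes, zero at the start.
- r.current_torque(): the same for the moment, N m.
- r.current_opening(): opening from 0.0 (shut) to 1.0 (fully open).
Only numpy, scipy, OpenCV 4.12 (cv2) and the standard library are available. Lean on these libraries where they do the work, as an engineer would, in place of code of your own. Each camera call takes 0.05 s, during which the arm holds its last target.

### The job

One of the four mode keys on the taping machine's console was left latched down from the last shift. With the fingertips, tap every key lightly, one after the other from the left end of the row (as seen from the robot) to the right end, lifting off after each, to feel which one is down; only after all four taps press that key right home and let go so that it pops up. Tap so lightly that no key latches or pops up under a tap, leave all four keys up, and do not push, tip or lift anything standing around the console.

Things in the scene. Friction and masses are not known exactly. Their poses are not given: they have to be found in the camera images.
- console: fixed beige operator console of the taping machine with an aluminium top, 150 mm deep (its x) x 330 mm wide (its y) x 65 mm high; origin at the centre of its underside, +y towards the row's left end as seen from the robot, +x away from the robot. Four identical square ivory keys, without lamps, stand in a row along its y, 50 mm apart
- estop_top (a point): top of the rigid red emergency-stop mushroom (40 mm across) on a yellow plate, 75 mm to the right of the row's last key; 30 mm above the console's top; not part of the job
- place_1 (a point): centre of the first (leftmost) key of the row, as seen from the robot, at the level of the console's top face (65 mm above the table); a key that is up has its flat top 14 mm above this point, a latched one about 10.6 mm above, a fully pressed one 6 mm above
- place_2 (a point): centre of the second key of the row, as seen from the robot, at the level of the console's top face (65 mm above the table); a key that is up has its flat top 14 mm above this point, a latched one about 10.6 mm above, a fully pressed one 6 mm above
- place_3 (a point): centre of the third key of the row, as seen from the robot, at the level of the console's top face (65 mm above the table); a key that is up has its flat top 14 mm above this point, a latched one about 10.6 mm above, a fully pressed one 6 mm above
- place_4 (a point): centre of the fourth (rightmost) key of the row, as seen from the robot, at the level of the console's top face (65 mm above the table); a key that is up has its flat top 14 mm above this point, a latched one about 10.6 mm above, a fully pressed one 6 mm above
- cap_a: ivory key cap, 30 x 30 mm, in a black bezel frame (38 mm square, 4 mm high); origin at the centre of its top face, z up; which cap stands at which place varies, and exactly one of the four is latched at the start
- cap_a_travel (a joint): how far cap_a is pressed down (m): 0 up, about 0.0034 latched, 0.008 fully down. A push-push key: spring 2.2 N at the top, 0.45 N more per mm; a latched one gives way above 4 N. Pressed right home (10 N is ample) and let go, an up key stays latched, a latched one pops up. Let go before 6.5 mm it returns to where it was; at 7 to 7.6 mm it may hang half way until pressed home again
- cap_b: ivory key cap, 30 x 30 mm, in a black bezel frame (38 mm square, 4 mm high); origin at the centre of its top face, z up; the same as cap_a
- cap_b_travel (a joint): how far cap_b is pressed down (m): 0 up, about 0.0034 latched, 0.008 fully down. Works as cap_a_travel.
- cap_c: ivory key cap, 30 x 30 mm, in a black bezel frame (38 mm square, 4 mm high); origin at the centre of its top face, z up; the same as cap_a
- cap_c_travel (a joint): how far cap_c is pressed down (m): 0 up, about 0.0034 latched, 0.008 fully down. Works as cap_a_travel.
- cap_d: ivory key cap, 30 x 30 mm, in a black bezel frame (38 mm square, 4 mm high); origin at the centre of its top face, z up; the same as cap_a
- cap_d_travel (a joint): how far cap_d is pressed down (m): 0 up, about 0.0034 latched, 0.008 fully down. Works as cap_a_travel.
- tape_roll: bystander, loose: blue roll of tape, ring of 60 mm diameter, 25 mm high, lying flat beside the console's left end; origin at the centre of its underside
- dispenser: bystander, loose: red desk tape dispenser, 140 x 50 mm, 82 mm high, left of the console; origin at the centre of its underside
- driver: bystander, loose: screwdriver, 160 mm long with an orange handle, lying in front of the console (on the robot's side); origin at the middle of its underside
- cup: bystander, loose: white drinking cup, 72 mm rim diameter, 85 mm high, behind the console; origin at the centre of its underside
- tray: bystander, loose: aluminium parts tray 60 x 100 mm, 22 mm high, behind the console; origin at the centre of its underside
- bottle: bystander, loose: clear plastic bottle with a blue cap, 64 mm diameter, 200 mm high, to the right; origin at the centre of its underside
- carton: bystander, loose: flat cardboard carton 220 x 240 mm, 40 mm high, to the right of the console; origin at the centre of its underside

How it is judged:
On the way, in this order (a step that is already met when the one before it is completed fails the run):
1. the fingertips tap the first (leftmost) key (((horizontal distance between cap_a and place_1 below 0.015 m and contact force between the fingers and cap_a above 0.4 N) or (horizontal distance between cap_b and place_1 below 0.015 m and contact force between the fingers and cap_b above 0.4 N) or (horizontal distance between cap_c and place_1 below 0.015 m and contact force between the fingers and cap_c above 0.4 N) or (horizontal distance between cap_d and place_1 below 0.015 m and contact force between the fingers and cap_d above 0.4 N))), for 0.02 s.
2. the fingertips tap the second key (((horizontal distance between cap_a and place_2 below 0.015 m and contact force between the fingers and cap_a above 0.4 N) or (horizontal distance between cap_b and place_2 below 0.015 m and contact force between the fingers and cap_b above 0.4 N) or (horizontal distance between cap_c and place_2 below 0.015 m and contact force between the fingers and cap_c above 0.4 N) or (horizontal distance between cap_d and place_2 below 0.015 m and contact force between the fingers and cap_d above 0.4 N))), for 0.02 s.
3. the fingertips tap the third key (((horizontal distance between cap_a and place_3 below 0.015 m and contact force between the fingers and cap_a above 0.4 N) or (horizontal distance between cap_b and place_3 below 0.015 m and contact force between the fingers and cap_b above 0.4 N) or (horizontal distance between cap_c and place_3 below 0.015 m and contact force between the fingers and cap_c above 0.4 N) or (horizontal distance between cap_d and place_3 below 0.015 m and contact force between the fingers and cap_d above 0.4 N))), for 0.02 s.
4. the fingertips tap the fourth (rightmost) key (((horizontal distance between cap_a and place_4 below 0.015 m and contact force between the fingers and cap_a above 0.4 N) or (horizontal distance between cap_b and place_4 below 0.015 m and contact force between the fingers and cap_b above 0.4 N) or (horizontal distance between cap_c and place_4 below 0.015 m and contact force between the fingers and cap_c above 0.4 N) or (horizontal distance between cap_d and place_4 below 0.015 m and contact force between the fingers and cap_d above 0.4 N))), for 0.02 s.
5. the fingertips have lifted off after the last tap, and one key is still latched down (contact force between the fingers and cap_a below 0.1 N and contact force between the fingers and cap_b below 0.1 N and contact force between the fingers and cap_c below 0.1 N and contact force between the fingers and cap_d below 0.1 N and value of joint any of cap_a_travel, cap_b_travel, cap_c_travel, cap_d_travel above 0.0025 m), for 0.05 s.
6. the latched key has been pressed and has popped up: all four keys are up (value of joint each of cap_a_travel, cap_b_travel, cap_c_travel, cap_d_travel below 0.0015 m), for 0.2 s.
At the end, for the whole second after the job is handed in: all four keys are up (each pressed less than 1.5 mm) and every bystander is within 20 mm of where it stood (all of step 6 and distance of each of tape_roll, dispenser, driver, cup, tray, bottle, carton from where it was at the start of the episode below 0.02 m); the robot touches nothing.
It fails at once if a key that was up is pressed more than 6 mm down while the latched one is still down (two keys down at once) ((value of joint cap_a_travel above 0.006 m and value of joint cap_b_travel above 0.0025 m) or (value of joint cap_a_travel above 0.006 m and value of joint cap_c_travel above 0.0025 m) or (value of joint cap_a_travel above 0.006 m and value of joint cap_d_travel above 0.0025 m) or (value of joint cap_b_travel above 0.006 m and value of joint cap_a_travel above 0.0025 m) or (value of joint cap_b_travel above 0.006 m and value of joint cap_c_travel above 0.0025 m) or (value of joint cap_b_travel above 0.006 m and value of joint cap_d_travel above 0.0025 m) or (value of joint cap_c_travel above 0.006 m and value of joint cap_a_travel above 0.0025 m) or (value of joint cap_c_travel above 0.006 m and value of joint cap_b_travel above 0.0025 m) or (value of joint cap_c_travel above 0.006 m and value of joint cap_d_travel above 0.0025 m) or (value of joint cap_d_travel above 0.006 m and value of joint cap_a_travel above 0.0025 m) or (value of joint cap_d_travel above 0.006 m and value of joint cap_b_travel above 0.0025 m) or (value of joint cap_d_travel above 0.006 m and value of joint cap_c_travel above 0.0025 m)).
It fails at once if a bystander is pushed, tipped or lifted: moved more than 20 mm or leaning more than 0.35 rad (distance of any of tape_roll, dispenser, driver, cup, tray, bottle, carton from where it was at the start of the episode above 0.02 m or angle between any of tape_roll, dispenser, cup, tray, bottle, carton's own z axis and vertical above 0.35 rad).
It also fails if it takes over 45 s, if anything falls off the work surface, if the arm or the gripper's body presses on something with over 40 N, if the wrist force passes 120 N, or if a joint passes its speed limit or range.

## Working session

There is one attempt and no reset: what is moved stays moved. The work goes in short steps, each a Python script; the robot and the scene stay as the last script left them, time stands still between calls to the robot, and variables do not carry over. Pictures are saved under pics/ and viewed, and the job is handed in when it is done.

```bash
mkdir -p pics; python3 - <<'E'
from cell import r, optics
import cv2,numpy as np
print(r.current_t(),r.finger_overhang,r.current_tool_pos(),r.current_ee_rot(),r.current_contact_force(),r.current_opening())
for n in("scene","side"):
    d=optics.get_image(n); cv2.imwrite(f"pics/{n}0.png",d["pixels"][:,:,::-1]); np.savez(f"{n}0.npz",**d)
    print(n,d["fx"],d["cx"],d["cy"],np.linalg.inv(d["camera_from_world"]).round(3))
E
```

```text
0.0 0.022 [ 0.23656392 -0.49618467  0.25274768] [ 9.75371161e-01  2.20569153e-01 -7.94472112e-05 -5.84310366e-04] [-0.03087558 -0.09047573  0.18190713] 0.9980943585917341
scene 493.7364905569109 319.45133315736655 197.85671938230263 [[-0.618  0.581 -0.529  1.222]
 [ 0.786  0.461 -0.412  0.557]
 [ 0.005 -0.671 -0.742  1.071]
 [ 0.     0.     0.     1.   ]]
side 424.2997502463373 321.52092856298066 197.24119311209304 [[-0.976 -0.127  0.177  0.273]
 [-0.218  0.546 -0.809  1.132]
 [ 0.006 -0.828 -0.561  0.904]
 [ 0.     0.     0.     1.   ]]
```

View pics/scene0.png

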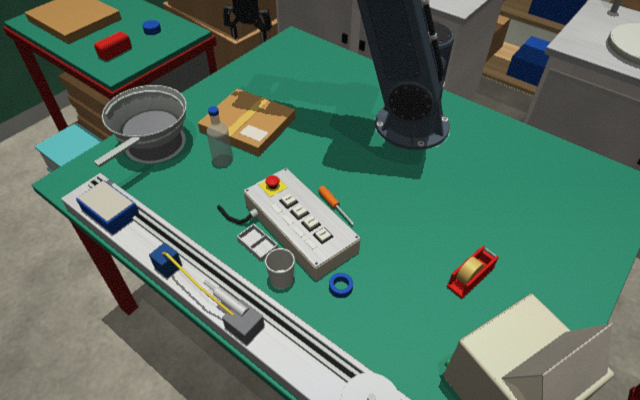

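View pics/side0.png

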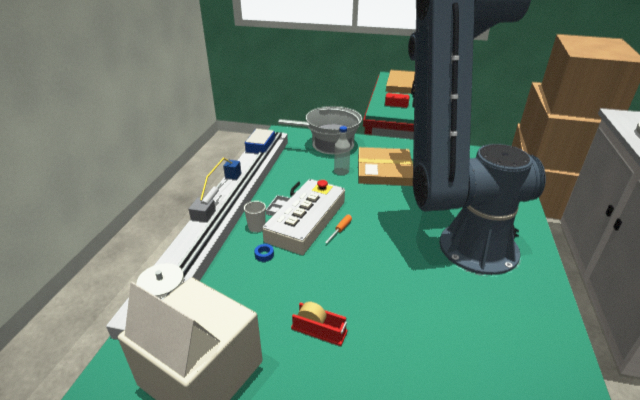

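The scene view shows the console at about (303,222), with keys at (288,201) to (324,236) and the e-stop at (272,183). The side view shows keys at (291,222) to (312,198). Next I'll get rough rays, then move the wrist camera above the row.

```bash
cat > h.py <<'E'
import numpy as np,cv2
def ray(d,u,v):
    T=np.linalg.inv(d["camera_from_world"]);k=np.array([(u-d["cx"])/d["fx"],(v-d["cy"])/d["fy"],1.])
    return T[:3,3],T[:3,:3]@k
def plane(d,u,v,z):
    o,k=ray(d,u,v);return o+k*(z-o[2])/k[2]
def tri(obs):
    A=np.zeros((3,3));b=np.zeros(3)
    for o,k in obs:
        k=k/np.linalg.norm(k);P=np.eye(3)-np.outer(k,k);A+=P;b+=P@o
    x=np.linalg.solve(A,b)
    return x,[np.linalg.norm((np.eye(3)-np.outer(k,k)/(k@k))@(x-o)) for o,k in obs]
E
python3 - <<'E'
from h import *
s=dict(np.load("scene0.npz"));e=dict(np.load("side0.npz"))
for d,n,(x0,y0,x1,y1) in((s,"scene",(230,160,370,285)),(e,"side",(240,165,360,260))):
    c=d["pixels"][y0:y1,x0:x1,::-1]; cv2.imwrite(f"pics/{n}_zoom.png",cv2.resize(c,None,fx=5,fy=5,interpolation=cv2.INTER_CUBIC))
for p,q in(((288,201),(312,198)),((299,211),(305,206)),((312,224),(298,214)),((324,236),(291,222)),((272,182),(322,184))):
    print(plane(s,*p,.079).round(3),plane(e,*q,.079).round(3),tri([ray(s,*p),ray(e,*q)])[0].round(3))
E
```

```text
[ 0.576 -0.053  0.079] [ 0.565 -0.045  0.079] [ 0.568 -0.06   0.068]
[ 0.585 -0.007  0.079] [0.576 0.007 0.079] [ 0.58  -0.011  0.068]
[0.598 0.048 0.079] [0.587 0.056 0.079] [0.591 0.042 0.069]
[0.609 0.096 0.079] [0.598 0.102 0.079] [0.602 0.09  0.068]
[ 0.55  -0.134  0.079] [ 0.55  -0.141  0.079] [ 0.55  -0.134  0.082]
```

View pics/scene_zoom.png

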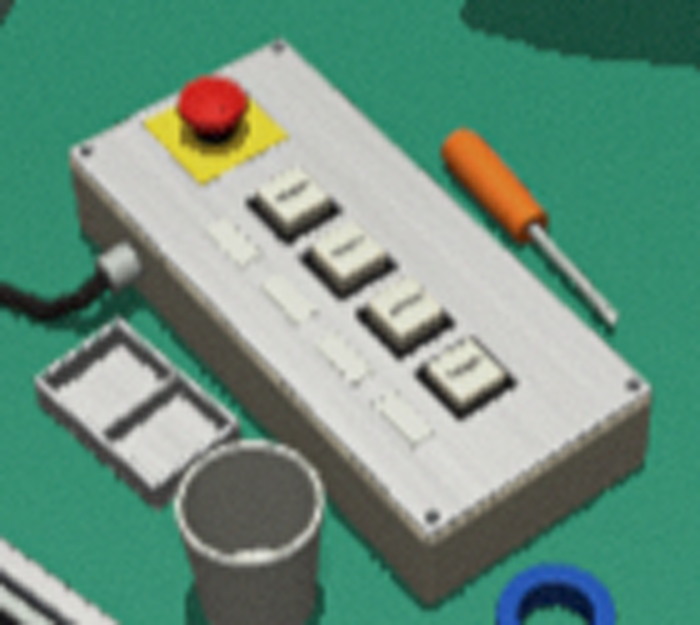

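View pics/side_zoom.png

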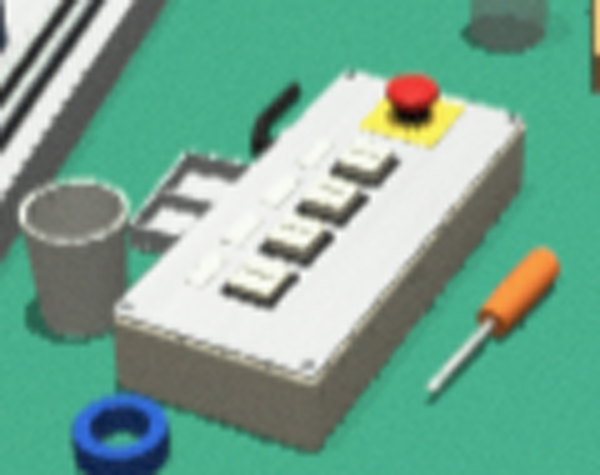

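The e-stop is clear of the row and the yaw is about -0.22 rad. Now I'll raise the arm, shut the gripper and take two wrist views.

```bash
python3 - <<'E'
from cell import r, optics
from h import *
from scipy.spatial.transform import Rotation as R
a=-.11; q=[np.cos(a),np.sin(a),0,0]
p=r.current_tool_pos()
r.set_gripper(0.0); print(r.current_t(),r.current_opening())
r.move_linear([p[0],p[1],.32],vel=.25)
for i,P in enumerate(([.55,.0,.27],[.60,.05,.27])):
    (r.move_to(P,q) if i==0 else r.move_linear(P))
    print(r.current_t(),r.current_tool_pos(),r.current_q().round(2) if hasattr(r.current_q(),'round') else r.current_q())
    T=np.eye(4);T[:3,3]=r.current_tool_pos();T[:3,:3]=R.from_quat(r.current_ee_rot()).as_matrix()
    d=optics.get_image("wrist");d["camera_from_world"]=np.linalg.inv(T@d["mount"])
    np.savez(f"w{i}.npz",**d);cv2.imwrite(f"pics/w{i}.png",d["pixels"][:,:,::-1])
print(d["mount"],r.current_contact_force())
E
```

```text
0.8667 0.003409511268790313
3.4 [ 0.55000412 -0.00060576  0.26995459] [-0.09  0.33  1.63 -0.    1.18  1.71]
4.075 [0.5996554  0.04962896 0.26974985] [ 0.01  0.43  1.49 -0.    1.22  1.8 ]
[[ 1.57745468e-03 -9.46225723e-01 -3.23503312e-01  8.26272085e-02]
 [ 9.99998755e-01  1.48437521e-03  5.34457323e-04 -7.87624829e-04]
 [-2.55169692e-05 -3.23503753e-01  9.46226887e-01 -1.20956695e-01]
 [ 0.00000000e+00  0.00000000e+00  0.00000000e+00  1.00000000e+00]] [-0.38140547 -0.02379515  0.27349738]
```

View pics/w0.png

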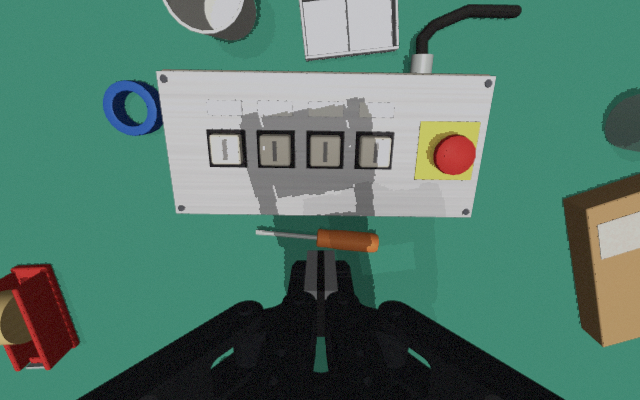

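View pics/w1.png

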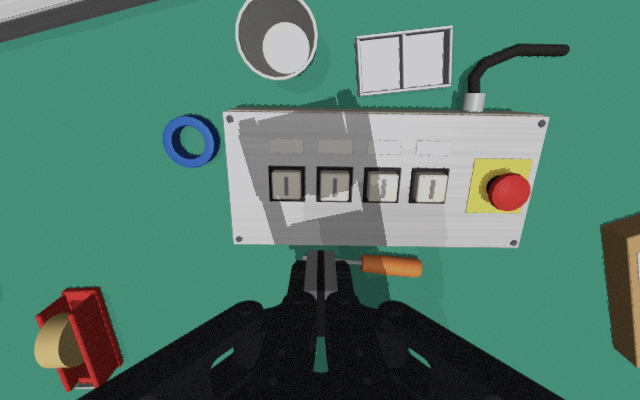

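Both wrist views show the four black bezels clearly: w0 at (226,149) to (375,151), w1 at (287,184) to (429,187). I'll segment them and triangulate.

```bash
python3 - <<'E'
from h import *
D=[dict(np.load(f"w{i}.npz")) for i in(0,1)]
C=[]
for i,d in enumerate(D):
    g=d["pixels"].max(2);m=((g<60)*255).astype(np.uint8)
    cs,_=cv2.findContours(m,cv2.RETR_EXTERNAL,cv2.CHAIN_APPROX_NONE)
    o=[]
    for c in cs:
        (x,y),(w,h),_=cv2.minAreaRect(c)
        if 28<w<48 and 28<h<48 and 120<y<220 and x>180: 
            o.append((x,y)); print(i,round(x,1),round(y,1),round(w,1),round(h,1))
    C.append(sorted(o))
if len(C[0])==len(C[1])==4:
    K=[]
    for a,b in zip(*C):
        x,e=tri([ray(D[0],*a),ray(D[1],*b)]);K.append(x)
        print(x.round(4),np.round(e,4),plane(D[0],*a,.067).round(4),plane(D[1],*b,.067).round(4))
    K=np.array(K);v=K[3]-K[0];print(np.linalg.norm(np.diff(K[:,:2],axis=0),axis=1),np.arctan2(-v[0]*-1,-v[1]*-1))
E
```

```text
0 373.0 150.0 36.0 38.0
0 325.0 149.5 37.0 36.0
0 275.5 148.5 37.0 37.0
0 226.5 148.0 36.0 39.0
1 428.3 185.5 37.8 34.7
1 380.6 185.1 36.1 35.1
1 334.5 184.0 34.0 35.0
1 286.5 183.0 34.0 35.0
[0.6003 0.0869 0.0673] [0.0002 0.0002] [0.6001 0.0872 0.067 ] [0.6005 0.0868 0.067 ]
[0.5895 0.0374 0.0718] [0.0002 0.0002] [0.5888 0.0384 0.067 ] [0.5884 0.0373 0.067 ]
[ 0.5764 -0.0106  0.0657] [0.0003 0.0003] [ 0.5768 -0.0108  0.067 ] [ 0.5766 -0.0103  0.067 ]
[ 0.5666 -0.0583  0.0715] [0.0002 0.0002] [ 0.5656 -0.0587  0.067 ] [ 0.5651 -0.0597  0.067 ]
[0.0506538  0.04979749 0.04865125] -2.9132983804097377
```

The centres agree with the 50 mm pitch. Heights come out at 66–72 mm, against bezels that run from 65 to 69 mm. I'll start with the first key, using slow force-guarded steps.

```bash
cat > t.py <<'E'
from cell import r
import numpy as np
a=-.228/2; Q=[np.cos(a),np.sin(a),0,0]
c=np.array([.58285,.0139]);u=np.array([np.sin(-.228)*-1,np.cos(.228)])
P=[c+u*k for k in(.075,.025,-.025,-.075)]
def fz(n=5):
    s=[]
    for _ in range(n): s.append(r.current_contact_force()[2]); r.sleep(.008)
    return np.mean(s),np.std(s)
def tap(i,z0=.1065,floor=.094,step=.0004,thr=.9,first=False):
    x,y=P[i]
    r.move_linear([x,y,.120],rot=Q,vel=.15); r.move_linear([x,y,z0],vel=.06); r.sleep(.15)
    b,s=fz(8); z=z0; hit=None; log=[]
    while z>floor:
        z-=step; r.move_linear([x,y,z],vel=.02); f=fz(3)[0]-b; log.append((round(r.current_tool_pos()[2]*1e3,2),round(f,2)))
        if f>thr: hit=z; break
    p=r.current_tool_pos(); f2=fz(5)[0]-b
    r.move_linear([x,y,.120],vel=.08)
    print("key",i+1,"base",round(b,2),round(s,3),"hit",hit,"tcp",np.round(p,4),"hold",round(f2,2),log[-5:],"t",r.current_t())
    return hit
E
python3 - <<'E'
from t import *
print([p.round(4) for p in P])
tap(0)
E
```

```text
[array([0.5998, 0.087 ]), array([0.5885, 0.0383]), array([ 0.5772, -0.0105]), array([ 0.5659, -0.0592])]
key 1 base 0.3 0.631 hit 0.09730000000000005 tcp [0.5999 0.087  0.0975] hold 2.48 [(np.float64(98.87), np.float64(-0.33)), (np.float64(98.46), np.float64(-0.66)), (np.float64(98.07), np.float64(0.17)), (np.float64(97.71), np.float64(0.12)), (np.float64(97.48), np.float64(2.76))] t 12.7
```

Contact on key 1 came at a TCP height of 97.5 mm. A latched key should give about 97.6 mm and an up key about 101 mm, so it looks latched. The force noise is larger than I expected, so I'll raise the threshold, and use fewer steps to save time.

```bash
python3 - <<'E'
from t import *
tap(1,z0=.1032,step=.0006,thr=1.5)
E
```

```text
key 2 base 0.45 0.445 hit 0.10019999999999998 tcp [0.5886 0.0383 0.1003] hold 1.54 [(np.float64(102.66), np.float64(-0.26)), (np.float64(101.97), np.float64(-0.18)), (np.float64(101.39), np.float64(-0.49)), (np.float64(100.95), np.float64(1.31)), (np.float64(100.27), np.float64(1.65))] t 15.65
```

```bash
python3 - <<'E'
from t import *
tap(2,z0=.1032,step=.0006,thr=1.3)
tap(3,z0=.1032,step=.0006,thr=1.3)
E
```

```text
key 3 base -0.33 0.288 hit 0.10079999999999999 tcp [ 0.5773 -0.0105  0.1009] hold 2.68 [(np.float64(102.65), np.float64(0.4)), (np.float64(101.97), np.float64(0.43)), (np.float64(101.38), np.float64(0.06)), (np.float64(100.93), np.float64(2.04))] t 18.3167
key 4 base -0.12 0.455 hit 0.10079999999999999 tcp [ 0.566  -0.0592  0.1009] hold 1.87 [(np.float64(102.64), np.float64(-0.02)), (np.float64(101.97), np.float64(0.22)), (np.float64(101.38), np.float64(-0.25)), (np.float64(100.92), np.float64(1.83))] t 20.9833
```

Keys 2 to 4 were met at about 101 mm and key 1 at 97.5 mm, so key 1 is the latched one. The fingers are lifted off, so I'll press it home.

```bash
python3 - <<'E'
from t import *
x,y=P[0]
r.move_linear([x,y,.120],vel=.15); r.sleep(.2); b=fz(8)[0]
r.move_linear([x,y,.100],vel=.06)
z=.094; r.move_linear([x,y,z],vel=.02); log=[]
while z>.090:
    f=fz(4)[0]-b; log.append((round(r.current_tool_pos()[2]*1e3,2),round(f,1)))
    if f>10: break
    z-=.0004; r.move_linear([x,y,z],vel=.02)
r.sleep(.1)
r.move_linear([x,y,.104],vel=.05); r.move_linear([x,y,.120],vel=.1)
print(log,r.current_t())
E
```

```text
[(np.float64(94.46), np.float64(5.0)), (np.float64(94.12), np.float64(6.2)), (np.float64(93.76), np.float64(6.5)), (np.float64(93.39), np.float64(6.7)), (np.float64(93.08), np.float64(7.9)), (np.float64(93.01), np.float64(11.8))] 25.5833
```

The key bottomed out at 93.0 mm with 11.8 N. Now I'll check all four heights from the wrist camera.

```bash
python3 - <<'E'
from cell import r, optics
from h import *
from t import P
from scipy.spatial.transform import Rotation as R
r.move_linear([.57,.02,.26],vel=.2); r.sleep(.2)
T=np.eye(4);T[:3,3]=r.current_tool_pos();T[:3,:3]=R.from_quat(r.current_ee_rot()).as_matrix()
d=optics.get_image("wrist");d["camera_from_world"]=np.linalg.inv(T@d["mount"])
np.savez("w2.npz",**d);cv2.imwrite("pics/w2.png",d["pixels"][:,:,::-1])
s=optics.get_image("scene");cv2.imwrite("pics/scene1.png",s["pixels"][:,:,::-1])
print(r.current_t())
def hts(d):
    M=d["camera_from_world"]; out=[]
    for p in P:
        c=M@np.r_[p,.078,1]; u,v=int(c[0]/c[2]*d["fx"]+d["cx"]),int(c[1]/c[2]*d["fy"]+d["cy"])
        W=np.linalg.inv(M);zs=[]
        for i in range(-6,7):
            for j in range(-6,7):
                D=d["depth"][v+j,u+i]
                if D>0: zs.append((W@np.r_[D*(u+i-d["cx"])/d["fx"],D*(v+j-d["cy"])/d["fy"],D,1])[2])
        out.append(round(np.median(zs)*1e3,1))
    return out
print("before",hts(dict(np.load("w0.npz"))),hts(dict(np.load("w1.npz"))),"after",hts(d))
E
```

```text
26.825
before [np.float64(76.0), np.float64(79.4), np.float64(79.3), np.float64(79.4)] [np.float64(76.0), np.float64(79.3), np.float64(79.4), np.float64(79.4)] after [np.float64(79.3), np.float64(79.6), np.float64(79.4), np.float64(79.4)]
```

View pics/w2.png

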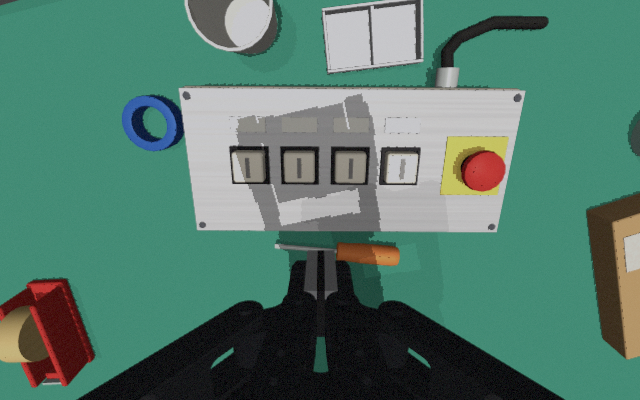

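View pics/scene1.png

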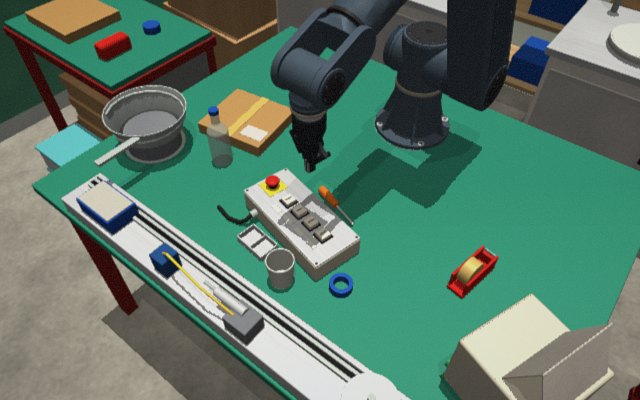

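The wrist view shows all four keys, from (249,166) to (402,167), standing level. Key 1's depth height went from 76.0 to 79.3 mm. In the scene view, the bystanders are at the same pixels as before, for example the cup at (280,268), tape at (341,285) and bottle at (220,140).

```bash
python3 - <<'E'
from cell import r
r.hand_in(); print(r.current_t())
E
```

```text
the job is handed in; nothing more can be done
the job is handed in; nothing more can be done
```

The latched key was the leftmost one. It popped up after being pressed home, all four keys are now up, and I handed the job in at about 27 s of the 45 s allowed.

- **Taps:** I tapped left to right with the gripper shut, at about 1.5–2.7 N, lifting off after each. Key 1 was met at a TCP height of 97.5 mm. Keys 2, 3 and 4 were met at about 101 mm, so key 1 was the one down. On key 2 the fingertips went about 0.7 mm past first contact; that is far short of the 6 mm limit.
- **Press:** I pressed key 1 to its stop, at 93.0 mm and 11.8 N, then let go.
- **Last checks:** The wrist camera's depth put the key tops at 79.3, 79.6, 79.4 and 79.4 mm; key 1 was at 76.0 mm before. The bystanders I compared by eye were at the same place in the scene picture, and the arm was clear of everything.
- **Disagreements:** The force reading was noisier than expected (about 0.3–0.6 N standard deviation). I raised the tap threshold after the first key because of it. Two of the triangulated key heights came out at about 71.5 mm, where the black frames end at 69 mm. The key positions themselves matched the 50 mm spacing to within 1.4 mm.

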